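Take the tuning fork out of the slide-lid instrument box

TASK

Slide the lid of the small instrument box out along its grooves and lay it flat, handle up, on the bare steel worktop; then lift the tuning fork out of the box and lay it flat inside the shallow metal tray. Do not drop the lid or the fork, and do not knock over the low jar.

Things in the scene. Friction and masses are not known exactly. Their poses are not given: they have to be found in the camera images.
- box: (All sizes in mm.) Grey box screwed to the worktop: 165 (x) x 130 (y) x 47 high. Origin: centre of its underside, z up. The lid's grooves run along x, closed by an end wall at +x, open at -x (front wall there 34 high): the lid comes out only towards box -x. Inner floor 5 above the table; clear inside 155 x 108. The table in front of the open end is bare for 200, as wide as the box.
- box_mouth (a point): Point on the box at its open end (box x = -82.5, y = 0), 36 above the table: the height of the two ledges the lid's underside slides on. Lips over the lid's long edges lie from 43 to 47, so the lid (5 thick) has 2 play above and 2 on each side and cannot be lifted out. Axes as the box's.
- lid: Loose white lid, about 0.2 kg: plate 158 (x) x 116 (y) x 5 thick, with a handle bar across its middle 14 thick (x) x 50 long (y), its top 33 above the underside. Origin: centre of the underside, z up. In the box its axes are the box's; shut, its origin is at box x = -3; it starts shut or up to 20 open, and is out of the grooves beyond box x = -162.
- fork: Loose steel tuning fork, about 0.1 kg, flat on the box's inner floor under the lid, about along the box's x: 130 long, 12 thick. Origin: underside, centre line, at its balance point between the two prongs, z up. x points to the prong tips (56 away); the foot ends 74 behind. The prongs, 28 across their outer sides (y), stretch from x = -14 to 56; the stem is 8 in diameter.
- tray: Loose shallow aluminium tray, 0.5 kg, 210 (its x) x 150 (its y) x 25 high, walls and floor 4 thick, empty. Origin: centre of its underside, z up.
- jar: Low clear jar with a lid, 48 diameter, 60 high, standing between and beyond box and tray. Origin: centre of its underside. Not to be knocked over.
Not all that is in view belongs to the job. What is shaped like the lid but orange or pink is not meant. What is shaped like the box but red is not meant.

How it is judged:
By the outcome, as a careful person would: the job done as asked, in the order asked, and still so for the second after the job is handed in, with the robot touching nothing.
It also fails if it takes over 59 s, if anything falls off the work surface, if the arm or the gripper's body presses on something with over 40 N, if the wrist force passes 120 N, or if a joint passes its speed limit or range.

ROBOT

A 6-joint arm with a two-finger parallel gripper is mounted at the origin on the work surface. World frame = base frame: x ahead of the robot, y to its left, z up, the work surface at z = 0. Lengths are in m, angles in rad, forces in N, time in s.
With the tool pointing down it reaches from about 0.275 to 0.85 m from the base axis. Payload 19 kg.
Tool frame: the origin (TCP) lies at the very end of the fingers, on their centre line; the grasp point (between the pads) lies 19 mm behind it; x points along the fingers, y is the direction in which the jaws open and shut, and the axes are right-handed (so a half turn about x gives the same grasp; the last joint's range is limited). The gripper opens to 85 mm and grips with 20 to 120 N. Pads are 22 mm wide; open, the fingers measure 114 mm over their backs; the gripper's body (76 mm by 85 mm) begins 54 mm behind the grasp point. The pads swing forward as they close: fully open they stand 13 mm farther back than shut.
Start: joints at [-1.375, 0.15, 1.437, -0, 1.554, -0.134], TCP at [0.186, -0.544, 0.231] pointing down, gripper open.
Joint ranges: [-2.8, 2.8], [-0.68, 2.1], [0.12, 2.68], [-1.39, 4.53], [0.16, 2.79], [-2.81, 2.81]. Speed limits (rad/s): [1.89, 1.89, 2.22, 3.01, 3.01, 3.01].

INTERFACE

Orientations are given as a unit quaternion [x, y, z, w].
In Python, from plant import manip gives the robot as it stands.
- The arm moves only by the shell command python3 -m creep 'ROWS' [FORCE]. ROWS is JSON, a list of rows, each an object with "dp": the shift along the tool's x, y, z in units of 0.3 m (1.0 is 0.3 m), a list of three; "twist": the turn about the tool's x in units of 45 degrees (1.0 is 45 degrees); "hand": the closure, from 0 (fully open) to 1 (shut). In form: [{"dp": [tx, ty, tz], "twist": twist, "hand": hand}, ...]. A call has 1 to 20 rows; each row shifts and turns the commanded pose from where the row before left it, along the tool's axes as they then stand; what a row does not reach is not made up. A row lasts 1/12 s, in which the tool goes at most 41.7 mm and 7.16 degrees, less where a joint would pass 70% of its speed; a pose out of reach is approached as far as the arm can. A call with a number of a shift or a turn outside -1 to 1 is refused whole. A call with a gripper value outside its range is refused whole. The fingers move at their own pace and stop on an object; FORCE is the grip in N (left out, the last holds). Time passes only in rows, so rows that do not move let the fingers close. It gives the time, the measured TCP pose, the force and the opening at its end, in the units of the state.
- manip.get_obs(): the state, without advancing time (a new reading comes with each control period).
- manip.read_camera(name): name is "scene" or "side" or "wrist"; returns the picture (400x640x3 uint8, red, green, blue); there is no depth.
- manip.camera_info(name): a dict with "K" (3x3 intrinsics, pixels), "origin" and "rotation" of the camera in the world; the wrist camera has in their place "T_tool_cam" (4x4, takes a point from camera to tool coordinates, whose origin is the TCP and whose axes are the tool frame's). Camera axes: x right, y up, looking along -z (the intrinsics and any distortion apply to the point x, -y, -z); pixel columns grow to the right and rows downward; lengths in m; the calibration is good to about 2 mm. A picture is of the moment at which its call begins: read the wrist's pose just before it. camera_info takes no time and is no camera call.
- manip.close_job(): hands the job in, once; it reports no verdict.
Trained networks look in the newest picture that a camera, given by its name, has taken for a name from the list of things; names that differ only in an ending like _2 or _b are one class to them, and where a whole thing is asked for, a point or a joint stands for the part that bears it (a point fixed in the world has none). Each returns a list of dicts, best first, with "score" (0 to 1); they miss things now and then, are a little off and sometimes report something else, mostly with a low value. They report only what shows in the picture. A call takes as long as a camera call. They do not tell look-alikes from the thing itself.
- manip.cut_out(camera, query): "region" (400x640 bool, what is visible of it) and "box" ([left, top, right, bottom] in pixels, round what is visible of it).
- manip.spot_point(camera, query): "centre" ([column, row] in pixels: a listed point, or the origin of a listed thing).
The state is a dict: "clock": time; "joints": joint angles; "dq": joint speeds; "tau": joint torques, N m; "position": TCP position; "orientation": TCP orientation; "ft_force": force on the tool from outside, world axes, zero at the start; "ft_torque": the same for the moment, N m; "width": opening from 0.0 (shut) to 1.0 (fully open).
Only numpy, scipy, OpenCV 4.12 (cv2) and the standard library are available. Lean on these libraries where they do the work, as an engineer would, in place of code of your own. Each camera call takes 0.05 s, during which the arm holds its last target. There are 200 camera calls.

## Working session

There is one attempt and no reset: what is moved stays moved. The work goes in short steps, Python scripts to look and compute and a shell command to move; the robot and the scene stay as the last step left them, time stands still between calls to the robot, and variables do not carry over. Pictures are saved under pics/ and viewed, about 8 in all and at most 12, crops included, and the job is handed in when it is done.

```bash
ls; mkdir -p pics; cat > h.py <<'E'
import numpy as np, cv2, json
from scipy.spatial.transform import Rotation as R
from plant import manip
def cam(name):
    c=manip.camera_info(name); K=np.array(c["K"])
    if name=="wrist":
        o=manip.get_obs(); T=np.eye(4); T[:3,:3]=R.from_quat(o["orientation"]).as_matrix(); T[:3,3]=o["position"]
        T=T@np.array(c["T_tool_cam"]); return K,T[:3,3],T[:3,:3],c
    return K,np.array(c["origin"]),np.array(c["rotation"]),c
def ray(cm,px,z):
    K,o,Rm,c=cm; d=np.linalg.inv(K)@[px[0],px[1],1]; d=Rm@[d[0],-d[1],-d[2]]
    return o+d*(z-o[2])/d[2]
def proj(cm,p):
    K,o,Rm,c=cm; q=Rm.T@(np.array(p)-o); u=K@[q[0],-q[1],-q[2]]; return u[:2]/u[2]
def snap(name,fn=None):
    cm=cam(name); im=manip.read_camera(name)
    if fn: cv2.imwrite("pics/"+fn,cv2.cvtColor(im,cv2.COLOR_RGB2BGR))
    return cm,im
E
python3 - <<'E'
from h import *
print(manip.get_obs())
for n in ["scene","side","wrist"]:
    cm,im=snap(n,n+"0.png"); print(n,{k:np.round(v,3).tolist() if not isinstance(v,str) else v for k,v in cm[3].items()})
    for q,z in [("box_mouth",.036),("box",0),("lid",.036),("tray",0),("jar",0)]:
        for d in manip.spot_point(n,q)[:3]:
            print(q,round(d["score"],2),np.round(d["centre"],0),np.round(ray(cm,d["centre"],z),3))
E
```

```text
pics
{'clock': 0.0, 'joints': array([-1.37500713e+00,  1.50965486e-01,  1.43798961e+00,  1.98596871e-05,
        1.55381734e+00, -1.34030796e-01]), 'dq': array([-0.00054578, -0.00117547, -0.0015125 , -0.00101975,  0.00121509,
       -0.00089932]), 'tau': array([ 6.28094203e-04, -7.13059902e+01, -5.70876646e+01, -2.17966522e-04,
        8.88472743e-03,  3.62973719e-05]), 'position': array([ 0.18615081, -0.54378278,  0.23070777]), 'orientation': array([-0.6975076 , -0.11649815,  0.69751932, -0.11566388]), 'ft_force': array([ 0.27555799,  0.28477204, -0.13216319]), 'ft_torque': array([ 0.0024082 ,  0.02747803, -0.03751272]), 'width': 1.0020607466731826}
scene {'K': [[459.589, 0.0, 320.709], [0.0, 459.589, 198.508], [0.0, 0.0, 1.0]], 'origin': [1.187, -0.097, 0.991], 'rotation': [0.235, 0.188, 0.582, 0.755]}Traceback (most recent call last):
  File "<stdin>", line 7, in <module>
  File "h.py", line 11, in ray
    K,o,Rm,c=cm; d=np.linalg.inv(K)@[px[0],px[1],1]; d=Rm@[d[0],-d[1],-d[2]]
                                                       ~~^~~~~~~~~~~~~~~~~~~
ValueError: matmul: Input operand 1 has a mismatch in its core dimension 0, with gufunc signature (n?,k),(k,m?)->(n?,m?) (size 3 is different from 4)
```

```bash
sed -i 's/np.array(c\["rotation"\]),c/R.from_quat(c["rotation"]).as_matrix(),c/' h.py
python3 - <<'E'
from h import *
for n in ["scene","side","wrist"]:
    cm,im=snap(n,n+"0.png"); print(n,{k:np.round(v,3).tolist() if not isinstance(v,str) else v for k,v in cm[3].items()})
    for q,z in [("box_mouth",.036),("box",0),("lid",.036),("tray",0),("jar",0)]:
        for d in manip.spot_point(n,q)[:3]:
            print(q,round(d["score"],2),np.round(d["centre"],0),np.round(ray(cm,d["centre"],z),3))
a=cv2.imread("pics/scene0.png");b=cv2.imread("pics/side0.png")
cv2.imwrite("pics/v1.png",cv2.resize(np.vstack([a,b]),(480,600)))
E
```

```text
scene {'K': [[459.589, 0.0, 320.709], [0.0, 459.589, 198.508], [0.0, 0.0, 1.0]], 'origin': [1.187, -0.097, 0.991], 'rotation': [0.235, 0.188, 0.582, 0.755]}
box_mouth 0.96 [397.  99.] [0.244 0.373 0.036]
box 0.59 [400. 126.] [0.317 0.361 0.   ]
lid 0.97 [470. 226.] [0.71  0.393 0.036]
lid 0.76 [377. 222.] [0.638 0.178 0.036]
lid 0.66 [251. 159.] [ 0.362 -0.086  0.036]
tray 0.84 [204. 263.] [ 0.622 -0.25   0.   ]
jar 0.57 [318. 282.] [0.739 0.002 0.   ]
side {'K': [[438.717, 0.0, 321.957], [0.0, 438.717, 201.768], [0.0, 0.0, 1.0]], 'origin': [0.486, -0.617, 0.853], 'rotation': [0.35, -0.017, -0.054, 0.935]}
box_mouth 0.9 [203. 139.] [0.253 0.365 0.036]
box 0.77 [356. 180.] [0.665 0.189 0.   ]
box 0.72 [232. 150.] [0.33  0.351 0.   ]
box 0.55 [370. 336.] [ 0.62  -0.249  0.   ]
lid 0.98 [232. 276.] [ 0.344 -0.097  0.036]
lid 0.88 [350. 175.] [0.646 0.175 0.036]
lid 0.77 [350. 129.] [0.672 0.359 0.036]
tray 0.55 [368. 336.] [ 0.616 -0.249 -0.   ]
jar 0.58 [398. 234.] [ 0.737 -0.003 -0.   ]
jar 0.39 [357. 178.] [ 0.668  0.194 -0.   ]
wrist {'K': [[281.245, 0.0, 320.759], [0.0, 281.245, 199.616], [0.0, 0.0, 1.0]], 'T_tool_cam': [[-0.001, 0.303, -0.953, -0.143], [1.0, 0.001, -0.001, 0.001], [0.0, -0.953, -0.303, -0.077], [0.0, 0.0, 0.0, 1.0]]}
```

View pics/scene0.png

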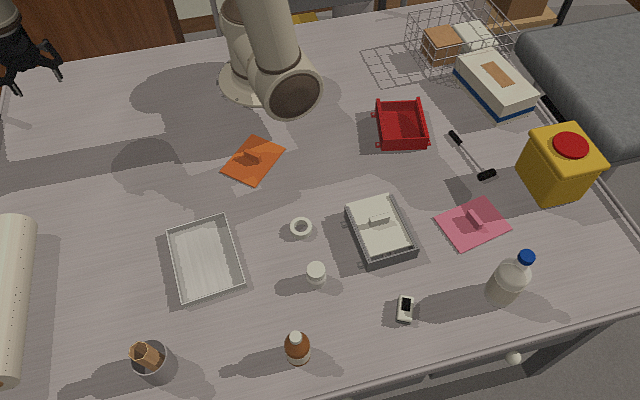

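View pics/side0.png

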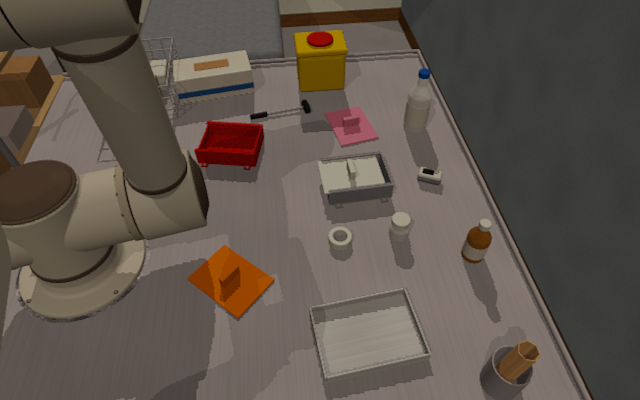

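```bash
cat >> h.py <<'E'
def plan(p,yaw=None):
    """shift in tool axes (units) to TCP p; yaw = wanted world angle of tool y (mod 180)"""
    o=manip.get_obs(); M=R.from_quat(o["orientation"]).as_matrix()
    d=M.T@(np.array(p)-o["position"])/0.3
    cur=np.degrees(np.arctan2(M[1,1],M[0,1]))
    print("tool y yaw",round(cur,2),"x axis",np.round(M[:,0],3),"pos",np.round(o["position"],4),"dp",np.round(d,4),"rows>=",np.ceil(np.linalg.norm(d)/.139))
    if yaw is not None:
        t=(yaw-cur+90)%180-90; print("world turn deg",round(t,2),"twist units",round(-t/45,3), "j6",manip.get_obs()["joints"][5])
E
python3 - <<'E'
from h import *
for n in ["scene","side"]:
    cm,im=snap(n)
    for q in ["lid","box"]:
      for d in manip.cut_out(n,q)[:4]:
        m=d["region"].astype(np.uint8); print(n,q,round(d["score"],2),np.round(d["box"]))
        c=max(cv2.findContours(m,cv2.RETR_EXTERNAL,cv2.CHAIN_APPROX_NONE)[0],key=cv2.contourArea)
        r=[ray(cm,x[0],.041 if q=="lid" else .047)[:2].astype(np.float32) for x in c]
        print(np.round(cv2.minAreaRect(np.array(r)*1000)[0]),np.round(cv2.minAreaRect(np.array(r)*1000)[1:][0]),cv2.minAreaRect(np.array(r)*1000)[2])
plan([.57,.17,.36],5)
E
```

```text
scene lid 0.94 [218. 134. 288. 186.]
[368. -83.] [114. 157.] 46.4788818359375
scene lid 0.86 [432. 196. 512. 252.]
[704. 397.] [115. 157.] 11.376220703125
scene lid 0.72 [346. 190. 410. 253.]
[645. 178.] [162. 108.] 3.5092239379882812
scene box 0.78 [372.  96. 430. 152.]
[346. 341.] [153. 204.] 77.28399658203125
scene box 0.76 [340. 194. 422. 275.]
[671. 167.] [185. 153.] 2.426685094833374
side lid 0.97 [187. 242. 273. 318.]
[ 341. -107.] [111. 154.] 46.56960678100586
side lid 0.9 [316. 158. 384. 196.]
[644. 177.] [157. 118.] 3.446077585220337
side box 0.91 [325. 149. 392. 206.]
[658. 153.] [171. 180.] 2.614973783493042
side box 0.89 [195. 121. 265. 169.]
[331. 324.] [194. 175.] 79.69378662109375
tool y yaw -71.1 x axis [-0.  0. -1.] pos [ 0.1862 -0.544   0.2313] dp [-0.4289 -1.8374 -1.9813] rows>= 20.0
world turn deg 76.1 twist units -1.691 j6 -0.13404112270746552
```

```bash
r='{"dp":[-0.021,-0.089,-0.096],"twist":0,"hand":0}'; python3 -m creep '[{"dp":[-0.03,-0.085,-0.092],"twist":0,"hand":0},{"dp":[-0.03,-0.085,-0.092],"twist":0,"hand":0},{"dp":[-0.03,-0.085,-0.092],"twist":0,"hand":0},{"dp":[-0.03,-0.085,-0.092],"twist":0,"hand":0},{"dp":[-0.03,-0.085,-0.092],"twist":0,"hand":0},{"dp":[-0.03,-0.085,-0.092],"twist":0,"hand":0},{"dp":[-0.03,-0.085,-0.092],"twist":0,"hand":0},{"dp":[-0.03,-0.085,-0.092],"twist":0,"hand":0},{"dp":[-0.03,-0.085,-0.092],"twist":0,"hand":0},{"dp":[-0.03,-0.085,-0.092],"twist":0,"hand":0},{"dp":[-0.02,-0.09,-0.1],"twist":0,"hand":0},{"dp":[-0.02,-0.09,-0.1],"twist":0,"hand":0},{"dp":[-0.02,-0.09,-0.1],"twist":0,"hand":0},{"dp":[-0.02,-0.09,-0.1],"twist":0,"hand":0},{"dp":[-0.02,-0.09,-0.1],"twist":0,"hand":0},{"dp":[-0.01,-0.09,-0.1],"twist":0,"hand":0},{"dp":[-0.01,-0.09,-0.1],"twist":0,"hand":0},{"dp":[-0.01,-0.09,-0.1],"twist":0,"hand":0},{"dp":[-0.01,-0.09,-0.1],"twist":0,"hand":0},{"dp":[0,0,0],"twist":0,"hand":0}]'
python3 -m creep '[{"dp":[0,0,0],"twist":-0.154,"hand":0},{"dp":[0,0,0],"twist":-0.154,"hand":0},{"dp":[0,0,0],"twist":-0.154,"hand":0},{"dp":[0,0,0],"twist":-0.154,"hand":0},{"dp":[0,0,0],"twist":-0.154,"hand":0},{"dp":[0,0,0],"twist":-0.154,"hand":0},{"dp":[0,0,0],"twist":-0.154,"hand":0},{"dp":[0,0,0],"twist":-0.154,"hand":0},{"dp":[0,0,0],"twist":-0.154,"hand":0},{"dp":[0,0,0],"twist":-0.154,"hand":0},{"dp":[0,0,0],"twist":-0.154,"hand":0},{"dp":[0,0,0],"twist":0,"hand":0},{"dp":[0,0,0],"twist":0,"hand":0}]'
python3 - <<'E'
from h import *
cm,im=snap("wrist","w1.png")
for q,z in [("box_mouth",.036),("box",0),("lid",.036),("jar",0)]:
    for d in manip.spot_point("wrist",q)[:3]:
        print(q,round(d["score"],2),np.round(d["centre"],0),np.round(ray(cm,d["centre"],z),3))
for d in manip.cut_out("wrist","lid")[:3]:
    m=d["region"].astype(np.uint8); print(round(d["score"],2),np.round(d["box"]))
    c=max(cv2.findContours(m,cv2.RETR_EXTERNAL,cv2.CHAIN_APPROX_NONE)[0],key=cv2.contourArea)
    print(cv2.minAreaRect(np.array([ray(cm,x[0],.041)[:2]*1000 for x in c]).astype(np.float32)))
plan([.64,.176,.2],3.4)
E
```

```text
clock: 2.97
position: [0.5434, 0.1092, 0.3625]
orientation: [-0.697, -0.118, 0.698, -0.117]
ft_force: [-0.6, -0.7, -0.4]
width: 1.001
clock: 4.05
position: [0.5415, 0.1039, 0.3633]
orientation: [0.478, 0.521, -0.478, 0.521]
ft_force: [-0.1, 0.5, 0.4]
width: 1.0
lid 0.95 [208. 238.] [ 0.347 -0.059  0.036]
lid 0.78 [389. 117.] [0.645 0.178 0.036]
jar 0.96 [417. 219.] [ 0.737 -0.005  0.   ]
0.9 [401.   4. 475.  18.]
((686.4412231445312, 331.61114501953125), (108.65711975097656, 20.920982360839844), 4.905913829803467)
0.82 [338.  79. 446. 152.]
((646.2868041992188, 176.59555053710938), (158.38446044921875, 114.36392974853516), 2.882025957107544)
tool y yaw 5.04 x axis [-0.  0. -1.] pos [0.5415 0.104  0.3633] dp [ 0.5444  0.3482 -0.2102] rows>= 5.0
world turn deg -1.64 twist units 0.036 j6 -0.03797957459907658
```

View pics/w1.png

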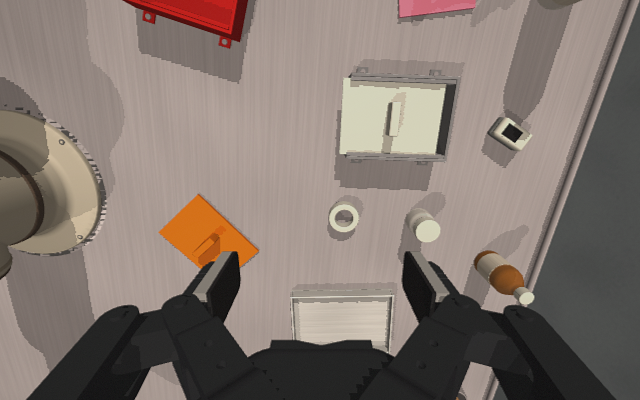

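```bash
python3 -m creep '[{"dp":[0.101,0.046,-0.0265],"twist":0,"hand":0},{"dp":[0.101,0.046,-0.0265],"twist":0,"hand":0},{"dp":[0.101,0.046,-0.0265],"twist":0,"hand":0},{"dp":[0.101,0.046,-0.0265],"twist":0,"hand":0},{"dp":[0.101,0.046,-0.0265],"twist":0,"hand":0},{"dp":[0.101,0.046,-0.0265],"twist":0,"hand":0},{"dp":[0.101,0.046,-0.0265],"twist":0,"hand":0},{"dp":[0.101,0.046,-0.0265],"twist":0.043,"hand":0},{"dp":[0,0,0],"twist":0,"hand":0},{"dp":[0,0,0],"twist":0,"hand":0},{"dp":[0,0,0],"twist":0,"hand":0}]'
python3 - <<'E'
from h import *
cm,im=snap("wrist","w2.png")
for q,z in [("box_mouth",.036),("box",0),("lid",.036)]:
    for d in manip.spot_point("wrist",q)[:3]:
        print(q,round(d["score"],2),np.round(d["centre"],0),np.round(ray(cm,d["centre"],z),3))
for q in ["lid","box"]:
  for d in manip.cut_out("wrist",q)[:2]:
    m=d["region"].astype(np.uint8); print(q,round(d["score"],2),np.round(d["box"]))
    c=max(cv2.findContours(m,cv2.RETR_EXTERNAL,cv2.CHAIN_APPROX_NONE)[0],key=cv2.contourArea)
    print(cv2.minAreaRect(np.array([ray(cm,x[0],.041)[:2]*1000 for x in c]).astype(np.float32)))
plan([.645,.177,.046],3)
E
```

```text
clock: 5.27
position: [0.6459, 0.1771, 0.1221]
orientation: [0.486, 0.514, -0.486, 0.514]
ft_force: [-0.1, 0.1, 0.1]
width: 1.005
lid 0.83 [ 59. 378.] [ 0.377 -0.035  0.036]
lid 0.79 [321. 204.] [0.646 0.177 0.036]
lid 0.9 [220. 136. 423. 269.]
((646.1604614257812, 177.48614501953125), (158.37527465820312, 115.76607513427734), 3.0875284671783447)
lid 0.89 [  0. 315.  71. 400.]
((350.8306579589844, -6.564628601074219), (108.85433959960938, 54.998748779296875), 49.11641311645508)
box 0.9 [232. 109. 449. 277.]
((682.6102294921875, 223.28489685058594), (99.05143737792969, 203.051025390625), 60.35166931152344)
box 0.71 [ 0.  0. 40. 83.]
((426.1811218261719, 288.53350830078125), (59.07878494262695, 25.330665588378906), 74.05396270751953)
tool y yaw 3.18 x axis [ 0.002  0.    -1.   ] pos [0.6459 0.177  0.1221] dp [ 0.2538 -0.0035 -0.    ] rows>= 2.0
world turn deg -0.18 twist units 0.004 j6 0.09705579337718585
```

View pics/w2.png

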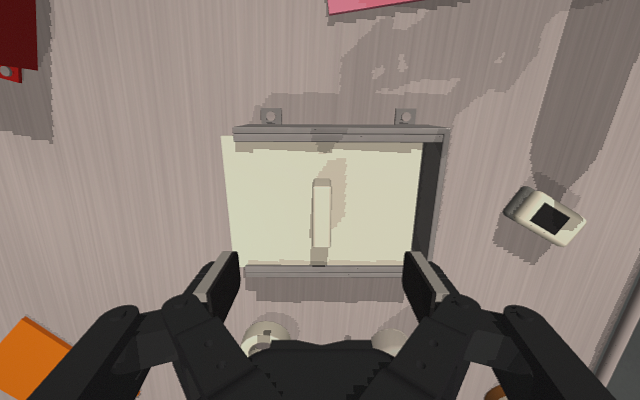

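```bash
python3 -m creep '[{"dp":[0.08,0,0],"twist":0,"hand":0},{"dp":[0.08,0,0],"twist":0,"hand":0},{"dp":[0.05,0,0],"twist":0,"hand":0},{"dp":[0.03,0,0],"twist":0,"hand":0},{"dp":[0.01,0,0],"twist":0,"hand":0.3},{"dp":[0,0,0],"twist":0,"hand":0.6},{"dp":[0,0,0],"twist":0,"hand":1},{"dp":[0,0,0],"twist":0,"hand":1},{"dp":[0,0,0],"twist":0,"hand":1},{"dp":[0,0,0],"twist":0,"hand":1},{"dp":[0,0,0],"twist":0,"hand":1},{"dp":[0,0,0],"twist":0,"hand":1}]' 50
```

```text
clock: 6.57
position: [0.6462, 0.1773, 0.0469]
orientation: [0.486, 0.513, -0.485, 0.514]
ft_force: [-1.0, 0.1, 5.9]
width: 0.15
```

```bash
python3 -m creep '[{"dp":[-0.003,0,0],"twist":0,"hand":1},{"dp":[0,-0.01,0],"twist":0,"hand":1},{"dp":[0,-0.02,0],"twist":0,"hand":1},{"dp":[0,-0.03,0],"twist":0,"hand":1},{"dp":[0,-0.03,0],"twist":0,"hand":1},{"dp":[0,-0.03,0],"twist":0,"hand":1},{"dp":[0,-0.03,0],"twist":0,"hand":1},{"dp":[0,0,0],"twist":0,"hand":1},{"dp":[0,0,0],"twist":0,"hand":1}]'
```

```text
clock: 7.32
position: [0.6001, 0.1748, 0.0469]
orientation: [0.486, 0.514, -0.486, 0.514]
ft_force: [-0.6, -0.3, -0.7]
width: 0.153
```

```bash
python3 -m creep '[{"dp":[0,-0.02,0],"twist":0,"hand":1},{"dp":[0,-0.04,0],"twist":0,"hand":1},{"dp":[0,-0.04,0],"twist":0,"hand":1},{"dp":[0,-0.04,0],"twist":0,"hand":1},{"dp":[0,-0.04,0],"twist":0,"hand":1},{"dp":[0,-0.04,0],"twist":0,"hand":1},{"dp":[0,-0.04,0],"twist":0,"hand":1},{"dp":[0,-0.04,0],"twist":0,"hand":1},{"dp":[0,-0.04,0],"twist":0,"hand":1},{"dp":[0,-0.04,0],"twist":0,"hand":1},{"dp":[0,-0.03,0],"twist":0,"hand":1},{"dp":[0,-0.02,0],"twist":0,"hand":1},{"dp":[0,0,0],"twist":0,"hand":1},{"dp":[0,0,0],"twist":0,"hand":1},{"dp":[0,0,0],"twist":0,"hand":1}]'
python3 - <<'E'
from h import *
snap("side","s2.png"); cm,im=snap("wrist","w3.png")
for q,z in [("fork",.005),("lid",.036),("box",0),("box_mouth",.036)]:
  for n in ["wrist","side"]:
    for d in manip.spot_point(n,q)[:3]:
        print(n,q,round(d["score"],2),np.round(d["centre"],0),np.round(ray(cam(n),d["centre"],z),3))
a=cv2.imread("pics/s2.png")[80:280,150:470];b=cv2.imread("pics/w3.png")
cv2.imwrite("pics/v2.png",np.vstack([cv2.resize(a,(480,300)),cv2.resize(b,(480,300))]))
plan([.47,.166,.011])
E
```

```text
clock: 8.57
position: [0.4726, 0.1676, 0.0469]
orientation: [0.486, 0.514, -0.486, 0.514]
ft_force: [-0.4, 0.3, -2.0]
width: 0.151
wrist fork 0.62 [598. 226.] [0.669 0.176 0.005]
side fork 0.83 [354. 183.] [0.656 0.174 0.005]
side lid 0.86 [230. 276.] [ 0.341 -0.098  0.036]
side lid 0.8 [285. 183.] [0.474 0.165 0.036]
side lid 0.72 [353. 125.] [0.684 0.376 0.036]
wrist box 0.6 [579. 221.] [0.659 0.178 0.   ]
side box 0.67 [230. 150.] [0.323 0.352 0.   ]
side box 0.57 [355. 180.] [0.663 0.189 0.   ]
wrist box_mouth 0.58 [497. 243.] [0.578 0.174 0.036]
side box_mouth 0.86 [326. 177.] [0.58  0.175 0.036]
side box_mouth 0.72 [203. 142.] [0.254 0.353 0.036]
tool y yaw 3.19 x axis [-0.  0. -1.] pos [0.472  0.1675 0.0468] dp [ 0.1193 -0.007   0.0048] rows>= 1.0
```

View pics/v2.png

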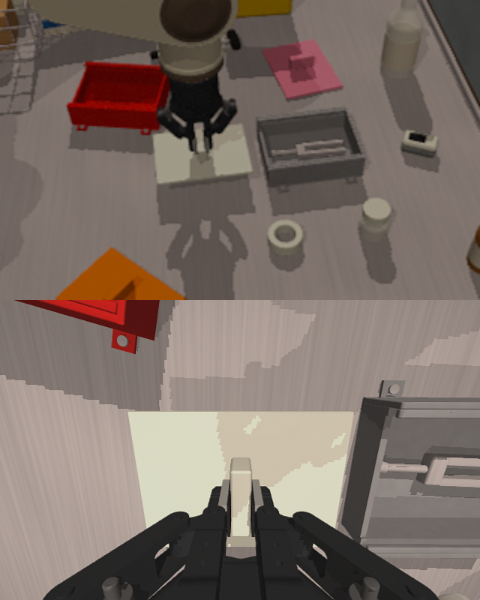

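```bash
python3 -m creep '[{"dp":[0.03,0,0],"twist":0,"hand":1},{"dp":[0.04,0,0],"twist":0,"hand":1},{"dp":[0.025,0,0],"twist":0,"hand":1},{"dp":[0.012,0,0],"twist":0,"hand":1},{"dp":[0.006,0,0],"twist":0,"hand":1},{"dp":[0,0,0],"twist":0,"hand":1},{"dp":[0,0,0],"twist":0,"hand":1},{"dp":[0,0,0],"twist":0,"hand":1}]'
```

```text
clock: 9.73
position: [0.4723, 0.1676, 0.0134]
orientation: [0.486, 0.514, -0.486, 0.514]
ft_force: [-0.0, -0.9, -2.2]
width: 0.152
```

```bash
python3 -m creep '[{"dp":[0.003,0,0],"twist":0,"hand":1},{"dp":[0.003,0,0],"twist":0,"hand":1},{"dp":[0.002,0,0],"twist":0,"hand":1},{"dp":[0,0,0],"twist":0,"hand":1},{"dp":[0,0,0],"twist":0,"hand":1}]'
```

```text
clock: 10.15
position: [0.4721, 0.1676, 0.0109]
orientation: [0.486, 0.514, -0.486, 0.514]
ft_force: [-3.0, -0.2, 6.0]
width: 0.147
```

```bash
python3 -m creep '[{"dp":[0,0,0],"twist":0,"hand":0.6},{"dp":[0,0,0],"twist":0,"hand":0.3},{"dp":[0,0,0],"twist":0,"hand":0},{"dp":[0,0,0],"twist":0,"hand":0},{"dp":[0,0,0],"twist":0,"hand":0},{"dp":[-0.02,0,0],"twist":0,"hand":0},{"dp":[-0.05,0,0],"twist":0,"hand":0},{"dp":[-0.1,0,0],"twist":0,"hand":0},{"dp":[-0.1,0,0],"twist":0,"hand":0},{"dp":[-0.1,0,0],"twist":0,"hand":0},{"dp":[-0.1,0.08,0],"twist":0,"hand":0},{"dp":[-0.05,0.12,0],"twist":0,"hand":0},{"dp":[0,0.12,0],"twist":0,"hand":0},{"dp":[0,0.12,0],"twist":0,"hand":0},{"dp":[0,0.12,0],"twist":0,"hand":0},{"dp":[0,0.05,0],"twist":0,"hand":0},{"dp":[0,0,0],"twist":0,"hand":0},{"dp":[0,0,0],"twist":0,"hand":0}]'
python3 - <<'E'
from h import *
cm,im=snap("wrist","w4.png")
for q,z in [("fork",.005),("lid",0),("box",0),("box_mouth",.036),("jar",0)]:
    for d in manip.spot_point("wrist",q)[:3]:
        print(q,round(d["score"],2),np.round(d["centre"],0),np.round(ray(cm,d["centre"],z),3))
for d in manip.cut_out("wrist","fork")[:2]:
    m=d["region"].astype(np.uint8); print(round(d["score"],2),np.round(d["box"]))
    c=max(cv2.findContours(m,cv2.RETR_EXTERNAL,cv2.CHAIN_APPROX_NONE)[0],key=cv2.contourArea)
    r=np.array([ray(cm,x[0],.017)[:2]*1000 for x in c]).astype(np.float32)
    print(cv2.minAreaRect(r),r.min(0),r.max(0))
for d in manip.cut_out("wrist","lid")[:3]:
    print("lid",d["score"],d["box"])
plan([.66,.176,.1],93)
E
```

```text
clock: 11.65
position: [0.6549, 0.1776, 0.166]
orientation: [0.486, 0.514, -0.486, 0.513]
ft_force: [0.1, 1.1, -0.6]
width: 0.999
fork 0.9 [332. 182.] [0.667 0.179 0.005]
lid 0.86 [159. 182.] [0.472 0.167 0.   ]
lid 0.75 [244. 188.] [0.568 0.165 0.   ]
lid 0.64 [ 84. 350.] [ 0.34  -0.081  0.   ]
box 0.57 [328. 181.] [0.662 0.178 0.   ]
box_mouth 0.93 [247. 190.] [0.58  0.173 0.036]
jar 0.67 [373. 318.] [ 0.734 -0.006  0.   ]
0.93 [263. 171. 389. 200.]
((659.4322509765625, 180.02622985839844), (128.8369903564453, 30.62611198425293), 0.18205374479293823) [595.024   164.79109] [723.88525 195.52702]
lid 0.89 [73.9, 128.0, 233.2, 230.1]
lid 0.75 [6.8, 293.1, 95.2, 373.5]
lid 0.62 [312.5, 0.4, 443.9, 30.1]
tool y yaw 3.2 x axis [ 0.001  0.    -1.   ] pos [0.6544 0.1778 0.167 ] dp [0.2235 0.0181 0.007 ] rows>= 2.0
world turn deg 89.8 twist units -1.996 j6 0.09585149848017213
```

View pics/w4.png

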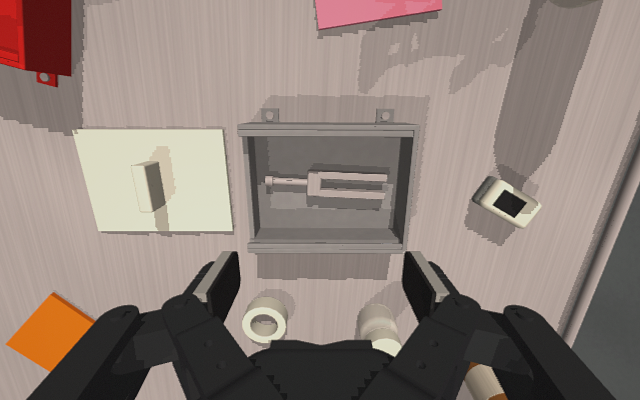

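```bash
python3 - <<'E'
from h import *
cm=cam("wrist"); im=manip.read_camera("wrist")
m=manip.cut_out("wrist","fork")[0]["region"]
cols=np.arange(320,384)
lo=np.array([ray(cm,(c,np.where(m[:,c])[0].max()+.5),.017)[:2] for c in cols])
print("prong -y side yaw",np.degrees(np.arctan(np.polyfit(lo[:,0],lo[:,1],1)[0])),"y at .668",np.polyval(np.polyfit(lo[:,0],lo[:,1],1),.668)+.014)
st=np.array([ray(cm,(c,np.where(m[:,c])[0].mean()),.011)[:2] for c in range(278,302)])
print("stem",st[0],st[-1])
for n in ["scene","side"]:
    c0=cam(n); manip.read_camera(n)
    for d in manip.cut_out(n,"tray")[:1]:
        mm=d["region"].astype(np.uint8); c=max(cv2.findContours(mm,cv2.RETR_EXTERNAL,cv2.CHAIN_APPROX_NONE)[0],key=cv2.contourArea)
        print(n,d["score"],cv2.minAreaRect(np.array([ray(c0,x[0],.025)[:2]*1000 for x in c]).astype(np.float32)))
cv2.imwrite("pics/f.png",cv2.resize(cv2.cvtColor(im,cv2.COLOR_RGB2BGR)[160:220,250:400],None,fx=4,fy=4))
E
```

```text
prong -y side yaw 1.5152387794024826 y at .668 0.17843875107558535
stem [0.60766766 0.17865305] [0.63279323 0.17835153]
scene 0.75 ((620.0017700195312, -244.83023071289062), (222.80018615722656, 152.24343872070312), 6.624748229980469)
side 0.94 ((613.1593017578125, -250.1036376953125), (211.7280731201172, 157.67843627929688), 6.0225324630737305)
```

```bash
python3 -m creep '[{"dp":[0,0.042,0],"twist":-0.149,"hand":0.4},{"dp":[0,0,0],"twist":-0.149,"hand":0.4},{"dp":[0,0,0],"twist":-0.149,"hand":0.4},{"dp":[0,0,0],"twist":-0.149,"hand":0.4},{"dp":[0,0,0],"twist":-0.149,"hand":0.4},{"dp":[0,0,0],"twist":-0.149,"hand":0.4},{"dp":[0,0,0],"twist":-0.149,"hand":0.4},{"dp":[0,0,0],"twist":-0.149,"hand":0.4},{"dp":[0,0,0],"twist":-0.149,"hand":0.4},{"dp":[0,0,0],"twist":-0.149,"hand":0.4},{"dp":[0,0,0],"twist":-0.149,"hand":0.4},{"dp":[0,0,0],"twist":-0.149,"hand":0.4},{"dp":[0,0,0],"twist":-0.149,"hand":0.4},{"dp":[0,0,0],"twist":0,"hand":0.4},{"dp":[0,0,0],"twist":0,"hand":0.4},{"dp":[0,0,0],"twist":0,"hand":0.4}]' 40
python3 - <<'E'
from h import *
cm,im=snap("wrist","w5.png")
for q,z in [("fork",.005),("box",0)]:
    for d in manip.spot_point("wrist",q)[:2]:
        print(q,round(d["score"],2),np.round(d["centre"],0),np.round(ray(cm,d["centre"],z),3))
for d in manip.cut_out("wrist","fork")[:1]:
    m=d["region"].astype(np.uint8); print(round(d["score"],2),np.round(d["box"]))
    c=max(cv2.findContours(m,cv2.RETR_EXTERNAL,cv2.CHAIN_APPROX_NONE)[0],key=cv2.contourArea)
    r=np.array([ray(cm,x[0],.017)[:2]*1000 for x in c]).astype(np.float32)
    print(cv2.minAreaRect(r),r.min(0),r.max(0))
    s=[];
    for a in range(*np.round(d["box"]).astype(int)[[1,3]]):
        x=np.where(m[a])[0]
        if len(x): s.append((ray(cm,(x.min(),a),.017)[:2],ray(cm,(x.max()+1,a),.017)[:2]))
    s=np.array(s); k=(s[:,0,0]>.665)&(s[:,0,0]<.715)
    print("edges",[np.round([np.polyfit(s[k,i,0],s[k,i,1],1)[0]*57.3,np.polyval(np.polyfit(s[k,i,0],s[k,i,1],1),.667)],4) for i in (0,1)])
plan([.667,.1785,.008],90.5); print(manip.get_obs()["width"])
E
```

```text
clock: 13.68
position: [0.6673, 0.1784, 0.1665]
orientation: [-0.001, 0.707, 0.001, 0.707]
ft_force: [0.1, -0.1, 0.3]
width: 0.6
fork 0.62 [319. 186.] [0.671 0.175 0.005]
box 0.87 [321. 179.] [0.663 0.178 0.   ]
0.87 [308. 116. 338. 235.]
((659.212890625, 177.57652282714844), (129.6595458984375, 28.005931854248047), 0.9190043807029724) [594.38367 163.7405 ] [723.88904 192.57826]
edges [array([1.7346, 0.1646]), array([0.4476, 0.1927])]
tool y yaw 90.26 x axis [-0.  0. -1.] pos [0.6673 0.1784 0.1665] dp [ 5.285e-01  2.000e-04 -1.100e-03] rows>= 4.0
world turn deg 0.24 twist units -0.005 j6 -1.425615930898102
0.598380389059686
```

View pics/w5.png

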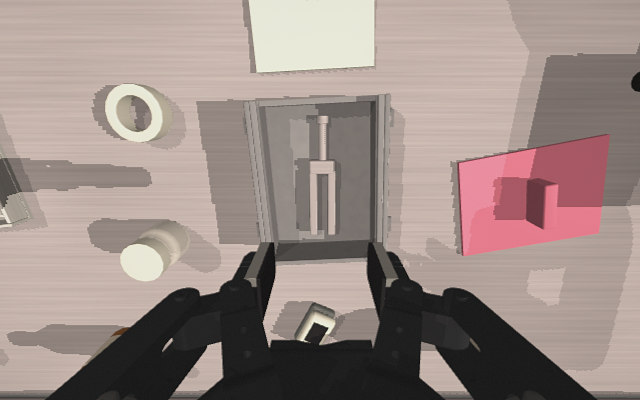

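```bash
python3 -m creep '[{"dp":[0.08,0,0],"twist":0,"hand":0.4},{"dp":[0.1,0,0],"twist":0,"hand":0.4},{"dp":[0.1,0,0],"twist":0,"hand":0.4},{"dp":[0.08,0,0],"twist":0,"hand":0.4},{"dp":[0.07,0,0],"twist":0,"hand":0.4},{"dp":[0.05,0,0],"twist":0,"hand":0.4},{"dp":[0.03,0,0],"twist":0,"hand":0.4},{"dp":[0.012,0,0],"twist":0,"hand":0.4},{"dp":[0,0,0],"twist":0,"hand":0.4},{"dp":[0,0,0],"twist":0,"hand":0.4},{"dp":[0,0,0],"twist":0,"hand":0.4}]'
```

```text
clock: 14.8
position: [0.6679, 0.1785, 0.0112]
orientation: [-0.002, 0.707, 0.002, 0.708]
ft_force: [-0.2, 0.2, -0.0]
width: 0.598
```

```bash
python3 -m creep '[{"dp":[0.008,0,0],"twist":0,"hand":0.4},{"dp":[0.002,0,0],"twist":0,"hand":0.4},{"dp":[0,0,0],"twist":0,"hand":0.6},{"dp":[0,0,0],"twist":0,"hand":1},{"dp":[0,0,0],"twist":0,"hand":1},{"dp":[0,0,0],"twist":0,"hand":1},{"dp":[0,0,0],"twist":0,"hand":1},{"dp":[0,0,0],"twist":0,"hand":1},{"dp":[0,0,0],"twist":0,"hand":1}]' 40
```

```text
clock: 15.55
position: [0.6675, 0.1785, 0.0072]
orientation: [-0.002, 0.707, 0.002, 0.707]
ft_force: [-0.9, -0.1, 6.5]
width: 0.314
```

```bash
python3 -m creep '[{"dp":[-0.02,0,0],"twist":0,"hand":1},{"dp":[-0.03,0,0],"twist":0,"hand":1},{"dp":[-0.05,0,0],"twist":0,"hand":1},{"dp":[-0.06,0,0],"twist":0,"hand":1},{"dp":[-0.06,0,0],"twist":0,"hand":1},{"dp":[-0.06,0,0],"twist":0,"hand":1},{"dp":[-0.06,0,0],"twist":0,"hand":1},{"dp":[-0.06,0,0],"twist":0,"hand":1},{"dp":[-0.05,0,0],"twist":0,"hand":1},{"dp":[-0.03,0,0],"twist":0,"hand":1},{"dp":[0,0,0],"twist":0,"hand":1},{"dp":[0,0,0],"twist":0,"hand":1}]'
python3 - <<'E'
from h import *
snap("wrist","w6.png"); cm,im=snap("side","s6.png")
for n in ["scene","side"]:
    c0=cam(n); manip.read_camera(n)
    for d in manip.spot_point(n,"tray")[:2]: print(n,"tray",d["score"],ray(c0,d["centre"],0))
    for d in manip.spot_point(n,"jar")[:2]: print(n,"jar",d["score"],ray(c0,d["centre"],0))
a=cv2.imread("pics/w6.png");b=cv2.imread("pics/s6.png")
cv2.imwrite("pics/v6.png",cv2.resize(np.vstack([a,b]),(480,600)))
plan([.618,-.248,.15],96)
E
```

```text
clock: 16.55
position: [0.6673, 0.1784, 0.1509]
orientation: [-0.002, 0.707, 0.002, 0.707]
ft_force: [0.3, 0.0, -1.1]
width: 0.314
scene tray 0.69 [ 0.61908528 -0.24843334  0.        ]
scene jar 0.64 [ 7.41594798e-01 -1.50237606e-04  0.00000000e+00]
side tray 0.69 [ 0.61928049 -0.24655944  0.        ]
side jar 0.79 [0.72952349 0.00653742 0.        ]
tool y yaw 90.36 x axis [-0.001  0.    -1.   ] pos [0.6672 0.1784 0.1505] dp [ 0.0016 -1.4203 -0.1729] rows>= 11.0
world turn deg 5.64 twist units -0.125 j6 -1.4272356676389204
```

View pics/v6.png

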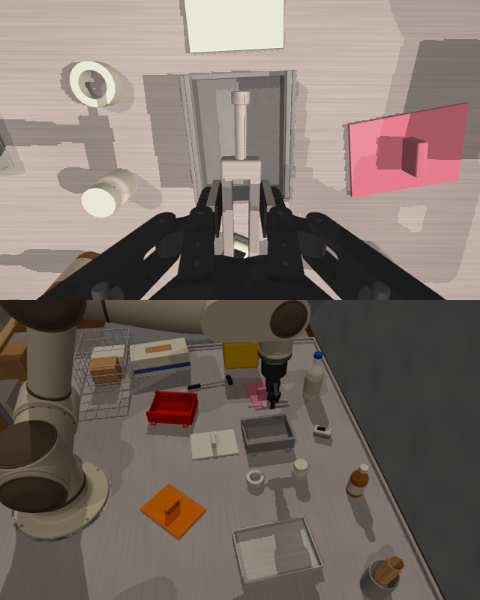

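```bash
python3 -m creep '[{"dp":[0,-0.03,0],"twist":0,"hand":1},{"dp":[0,-0.06,-0.008],"twist":0,"hand":1},{"dp":[0,-0.09,-0.009],"twist":0,"hand":1},{"dp":[0,-0.09,-0.009],"twist":0,"hand":1},{"dp":[0,-0.09,-0.009],"twist":0,"hand":1},{"dp":[0,-0.09,-0.009],"twist":0,"hand":1},{"dp":[0,-0.09,-0.009],"twist":0,"hand":1},{"dp":[0,-0.09,-0.009],"twist":0,"hand":1},{"dp":[0,-0.09,-0.009],"twist":0,"hand":1},{"dp":[0,-0.09,-0.009],"twist":0,"hand":1},{"dp":[0,-0.09,-0.009],"twist":0,"hand":1},{"dp":[0,-0.09,-0.009],"twist":0,"hand":1},{"dp":[0,-0.09,-0.009],"twist":0,"hand":1},{"dp":[0,-0.09,-0.009],"twist":0,"hand":1},{"dp":[0,-0.09,-0.009],"twist":0,"hand":1},{"dp":[0,-0.09,-0.009],"twist":0,"hand":1},{"dp":[0,-0.06,-0.004],"twist":-0.06,"hand":1},{"dp":[0,-0.02,0],"twist":-0.06,"hand":1},{"dp":[0,0,0],"twist":0,"hand":1},{"dp":[0,0,0],"twist":0,"hand":1}]'
python3 - <<'E'
from h import *
cm,im=snap("wrist","w7.png")
for q,z in [("tray",0),("fork",.15)]:
    for d in manip.spot_point("wrist",q)[:1]: print(q,d["score"],ray(cm,d["centre"],z))
for d in manip.cut_out("wrist","tray")[:1]: print(d["box"],d["score"])
plan([.628,-.248,.012],96)
E
```

```text
clock: 18.62
position: [0.6285, -0.2513, 0.1507]
orientation: [-0.035, 0.706, 0.035, 0.706]
ft_force: [0.2, 0.1, -1.2]
width: 0.316
tray 0.92 [ 0.61433711 -0.24600517  0.        ]
fork 0.86 [ 0.62837982 -0.25127194  0.15      ]
[243.8, 60.7, 413.1, 270.9] 0.81
tool y yaw 95.75 x axis [ 0.  0. -1.] pos [ 0.6289 -0.2501  0.151 ] dp [ 0.4633  0.0072 -0.0025] rows>= 4.0
world turn deg 0.25 twist units -0.006 j6 -2.163418018165246
```

View pics/w7.png

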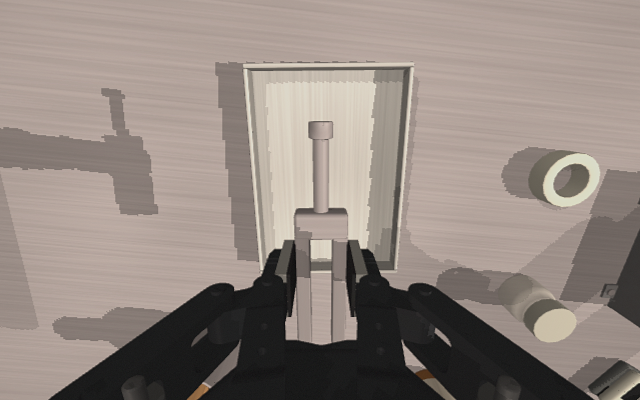

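```bash
python3 -m creep '[{"dp":[0.05,0.005,0],"twist":0,"hand":1},{"dp":[0.08,0,0],"twist":0,"hand":1},{"dp":[0.08,0,0],"twist":0,"hand":1},{"dp":[0.08,0,0],"twist":0,"hand":1},{"dp":[0.07,0,0],"twist":0,"hand":1},{"dp":[0.05,0,0],"twist":0,"hand":1},{"dp":[0.03,0,0],"twist":0,"hand":1},{"dp":[0.015,0,0],"twist":0,"hand":1},{"dp":[0.007,0,0],"twist":0,"hand":1},{"dp":[0,0,0],"twist":0,"hand":1},{"dp":[0,0,0],"twist":0,"hand":1},{"dp":[0,0,0],"twist":0,"hand":1}]'
```

```text
clock: 19.82
position: [0.6292, -0.2495, 0.0133]
orientation: [-0.036, 0.706, 0.035, 0.707]
ft_force: [0.4, 0.2, -1.0]
width: 0.314
```

```bash
python3 -m creep '[{"dp":[0.01,0,0],"twist":0,"hand":1},{"dp":[0.007,0,0],"twist":0,"hand":1},{"dp":[0.004,0,0],"twist":0,"hand":1},{"dp":[0.003,0,0],"twist":0,"hand":1},{"dp":[0,0,0],"twist":0,"hand":1},{"dp":[0,0,0],"twist":0,"hand":1}]'
```

```text
clock: 20.32
position: [0.6287, -0.2494, 0.0062]
orientation: [-0.036, 0.706, 0.035, 0.706]
ft_force: [-7.2, 3.0, 14.5]
width: 0.311
```

```bash
python3 -m creep '[{"dp":[-0.002,0,0],"twist":0,"hand":0.6},{"dp":[0,0,0],"twist":0,"hand":0.5},{"dp":[0,0,0],"twist":0,"hand":0.4},{"dp":[0,0,0],"twist":0,"hand":0.4},{"dp":[0,0,0],"twist":0,"hand":0.4},{"dp":[-0.02,0,0],"twist":0,"hand":0.4},{"dp":[-0.05,0,0],"twist":0,"hand":0.4},{"dp":[-0.1,0,0],"twist":0,"hand":0.4},{"dp":[-0.1,0,0],"twist":0,"hand":0.4},{"dp":[-0.1,0,0],"twist":0,"hand":0.4},{"dp":[-0.1,0,0],"twist":0,"hand":0.4},{"dp":[-0.1,0,0],"twist":0,"hand":0.4},{"dp":[-0.05,0,0],"twist":0,"hand":0.4},{"dp":[0,0,0],"twist":0,"hand":0.4},{"dp":[0,0,0],"twist":0,"hand":0.4},{"dp":[0,0,0],"twist":0,"hand":0.4}]'
python3 - <<'E'
from h import *
cm,_=snap("wrist","w8.png"); 
for q,z in [("tray",0),("fork",.004)]:
    for d in manip.spot_point("wrist",q)[:1]: print(q,d["score"],ray(cm,d["centre"],z))
snap("scene","s8.png")
a=cv2.imread("pics/w8.png");b=cv2.imread("pics/s8.png")
cv2.imwrite("pics/v8.png",cv2.resize(np.vstack([a,b]),(480,600)))
E
```

```text
clock: 21.65
position: [0.6284, -0.2492, 0.1909]
orientation: [-0.035, 0.707, 0.036, 0.706]
ft_force: [-0.2, -0.0, -0.4]
width: 0.605
tray 0.73 [ 0.61207669 -0.24534123  0.        ]
fork 0.83 [ 0.62995788 -0.25101405  0.004     ]
```

View pics/v8.png

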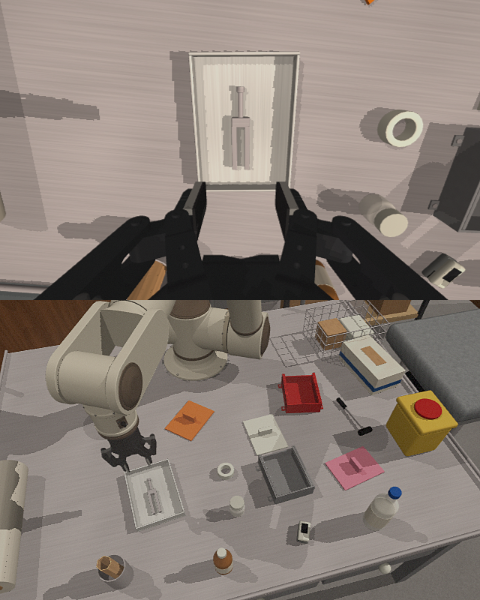

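The fork lies flat in the tray (wrist view, about 240,130). In the scene view, the lid is flat with its handle up (about 264,435), the box is empty and the jar is standing (about 237,505). The gripper is touching nothing.

```bash
python3 -c "from plant import manip; print(manip.close_job())"
```

```text
the job is handed in; nothing more can be done
None
```

The job is done and handed in at about 22 s of the 59 s allowed. I slid the white lid out along its grooves and set it flat, handle up, on the bare worktop in front of the box. Then I lifted the tuning fork out and laid it flat in the metal tray.

- **Lid:** after release it measured at about (0.472, 0.167), clear of the box by roughly 26 mm. It was lowered until it touched the table before I let go, with about 6 N at contact.
- **Fork:** it measured at about (0.630, -0.251), within 2 mm of where I released it and inside the tray walls. It was lowered to contact at about 15 N before release.
- **Jar and arm:** the last pictures show the jar upright and the gripper clear, 0.19 m up, with near-zero wrist force. The highest wrist force reported at the end of any move was about 17 N.
- **Disagreements:** estimates of the tray centre and the jar position differed by up to about 1 cm between cameras. That did not affect the result. No check failed.

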